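# Discharge a spent lead electrode plate off the bench edge

## Task

Slide the yellow gate of the discharge tray fully open by its red grip, then press lightly on the dark spent lead plate from above and slide it out through the mouth so that it drops off the bench edge into the orange waste bin below. Finally slide the gate fully shut again. The crust on the plate is brittle: never press on it with more than 20 N, and leave everything else on the bench where it stands.

Things in the scene. Friction and masses are not known exactly. Their poses are not given: they have to be found in the camera images.
- tray: white discharge tray fixed to the bench, 200 long (its x) x 88 wide. Origin: centre of its underside, bench level; x points out through the mouth (at x = +100, overhanging the bench edge), y to the gate's opening side. Lane between side rails (inner faces y = -28, +28) and a rear block (front face x = -19), all 45 high. An aluminium gate rail lies below the mouth, 22 high, x = +101 to +108
- mouth (a point): mid of the mouth edge, 35 above bench; axes as the tray. Hinge line of the blue slick deck (level, 54 wide, reaches 119 back). Deck is sprung and tips down at the rear when pressed: about 10 N/mm 100 mm back from the hinge (to be felt out), stiffer with 1/distance squared, rigid at the mouth. So a finger pressing while sliding to the mouth must rise a little, following the force
- plate: dark grey spent lead plate 110 (x, along lane) x 50 x 10, 0.5 to 0.7 kg, at the rear of the deck, top flush with rails and rear block: only its top can be reached. Friction on the deck about 0.3, under a fingertip clearly more; it follows a finger that presses some 8 to 12 N. Max 20 N. Tips off once its centre is past the mouth edge and the finger lifts. Origin: centre of underside
- gate (a joint): slide of the yellow gate across the mouth, m: 0 = shut (end stop), 0.075 = fully open (end stop), moving to the tray's +y; starts 0 to 0.008; stays where left, friction about 1.5 N. Board 60 wide, 5 thick, from 14 to 58 high; the lane is clear from 0.062
- gate_grip (a point): point in the red upright grip on the gate, 80 above the bench; the grip is 20 (tray x) x 12 (tray y), from 58 to 94 high, mid-board, at tray x = +104.5, tray y = the gate's joint value. Axes as the tray
- bin: orange open waste bin, fixed, 260 (x) x 320 (y) x 100 high, walls 5, below and beyond the tray's mouth, rim 60 below the bench top. Origin: centre of its underside, 160 below the bench top
- fresh_plate: fresh aluminium-grey plate, 110 x 50 x 10, lying flat beside the tray; not for disposal. Origin: centre of its underside; a bystander, leave it
- cork_ring: loose cork flask ring, outer diameter 110, 25 high. Origin: centre of its underside; a bystander, leave it
- beaker: glass beaker, diameter 70, 95 high, standing. Origin: centre of its underside; a bystander, leave it
- reagent: amber reagent bottle, diameter 70, 160 high, standing. Origin: centre of its underside; a bystander, leave it
- spatula: lab spatula 180 long lying along its own x axis. Origin: on its underside; a bystander, leave it
- jar: clear jar with white cap, diameter 60, 80 high, standing. Origin: centre of its underside; a bystander, leave it
- flask: three-necked glass flask with black stoppers, diameter 106, 155 high, standing. Origin: centre of its underside; a bystander, leave it

How it is judged:
On the way, in this order (a step that is already met when the one before it is completed fails the run):
1. the gate is slid open (62 mm or more) while the plate still lies in the tray (value of joint gate above 0.062 m and x of plate in the frame of tray below 0.075 m and z of plate in the frame of tray above 0.015 m), for 0.2 s.
2. the spent plate has dropped into the waste bin and lies still (x of plate in the frame of bin between -0.13 and 0.13 m and y of plate in the frame of bin between -0.16 and 0.16 m and z of plate in the frame of bin between -0.005 and 0.08 m and linear speed of plate below 0.03 m/s), for 0.2 s.
At the end, for the whole second after the job is handed in: The spent plate lies at rest inside the waste bin, and the gate is fully shut (within 6 mm of its stop) (all of step 2 and value of joint gate below 0.006 m and velocity of joint gate below 0.01 m/s); the robot touches nothing.
It fails at once if the robot presses on the spent plate with more than 20 N (contact force between any of the fingers, the arm and plate above 20 N).
It fails at once if a bystander is moved by more than 20 mm (distance of any of fresh_plate, cork_ring, beaker, reagent, spatula, jar, flask from where it was at the start of the episode above 0.02 m).
It fails at once if a standing vessel is tipped (angle between any of beaker, reagent, jar, flask's own z axis and vertical above 0.4 rad).
It also fails if it takes over 70 s, if anything falls off the work surface, if the arm or the gripper's body presses on something with over 40 N, if the wrist force passes 120 N, or if a joint passes its speed limit or range.

## Robot

A 6-joint arm with a two-finger parallel gripper is mounted at the origin on the work surface. World frame = base frame: x ahead of the robot, y to its left, z up, the work surface at z = 0. Lengths are in m, angles in rad, forces in N, time in s.
With the tool pointing down it reaches from about 0.325 to 0.9 m from the base axis. Payload 6.1 kg.
Tool frame: the origin (TCP) lies midway between the tips of the shut fingers; the grasp point (between the pads) lies 19 mm behind it (ctrl.hold_point_z is the distance from the TCP to the grasp point, in m); z points along the fingers, y is the line along which they close (so a half turn about z gives the same grasp; the last joint's range is limited). The gripper opens to 85 mm and grips with 20 to 120 N. Pads are 22 mm wide; open, the fingers measure 114 mm over their backs; the gripper's body (76 mm by 85 mm) begins 54 mm behind the grasp point. The pads swing forward as they close: fully open they stand 13 mm farther back than shut.
Start: joints at [-1.292, 0.22, 1.526, -0, 1.395, -0.126], TCP at [0.246, -0.574, 0.231] pointing down, gripper open.
Joint ranges: [-2.98, 2.98], [-0.91, 2.08], [0.09, 2.57], [-1.24, 4.39], [0.2, 2.65], [-2.68, 2.68]. Speed limits (rad/s): [2.57, 2.57, 3.01, 3.14, 3.14, 3.14].

## Interface

Orientations are given as a unit quaternion [x, y, z, w].
In Python, from cell import ctrl, cams gives the robot as it stands.
- The arm moves only by the tool send_rows, never from a script. Its argument "rows" is a list of rows, each an object of numbers: "x", "y", "z": the shift along the tool's x, y, z in mm; "ax", "ay", "az": the turn, a rotation vector about the tool's x, y, z in rad. A call has 1 to 20 rows; each row shifts and turns the commanded pose from where the row before left it, along the tool's axes as they then stand; what a row does not reach is not made up. A row lasts 1/12 s, in which the tool goes at most 41.7 mm and 7.16 degrees, less where a joint would pass 70% of its speed; a pose out of reach is approached as far as the arm can. A call is refused whole if a number of a shift passes 41.7 or a number of a turn 0.125, either way. A call with a gripper value outside its range is refused whole. "hand" is the gripper command: -1 is fully open, 1 is shut, values between are in proportion, set as the call begins (left out, the last holds). The fingers move at their own pace and stop on an object; "newtons" is the grip in N (left out, the last holds). Time passes only in rows, so rows that do not move let the fingers close. It gives the time, the measured TCP pose, the force, the opening and the grip force at its end, in the units of the state.
- ctrl.observe(): the state, without advancing time (a new reading comes with each control period).
- cams.snapshot(name): name is "side" or "top" or "wrist"; returns a dict with "pixels" (480x640x3 uint8, red, green, blue), "intrinsics" (3x3 intrinsics, pixels), "extrinsics" (4x4, takes a point from world to camera coordinates). Camera axes: x right, y down, z forward; pixel columns grow to the right and rows downward; lengths in m; the calibration is good to about 2 mm. A picture is of the moment at which its call begins. There is no depth.
- ctrl.hand_in(): hands the job in; it is judged then, once.
The state is a dict: "t": time; "joint_pos": joint angles; "qvel": joint speeds; "effort": joint torques, N m; "tcp_pos": TCP position; "ee_rot": TCP orientation; "ft_force": force on the tool from outside, world axes, zero at the start; "wrist_torque": the same for the moment, N m; "width": finger opening in m; "finger_force": force on a finger pad.
Only numpy, scipy, OpenCV 4.12 (cv2) and the standard library are available. Lean on these libraries where they do the work, as an engineer would, in place of code of your own. Each camera call takes 0.05 s, during which the arm holds its last target. There are 200 camera calls.

## Working session

There is one attempt and no reset: what is moved stays moved. The work goes in short steps, Python scripts to look and compute and a tool call to move; the robot and the scene stay as the last step left them, time stands still between calls to the robot, and variables do not carry over. Pictures are saved under pics/ and viewed, at most 10 in all, crops included, and the job is handed in when it is done.

Besides the shell and the picture viewer there is one more tool, called after ">>>" as a command line: name --argument value ..., lists and objects as JSON in quotes. send_rows: Moves the arm, as the interface text tells. Its arguments: {"type":"object","properties":{"rows":{"type":"array"},"hand":{"type":"number"},"newtons":{"type":"number"}},"required":["rows"]}

```bash
mkdir -p pics
python3 - <<'E'
from cell import ctrl,cams
import cv2,numpy as np,pickle
d={}
for n in("side","top"):
    s=cams.snapshot(n); d[n]=s; cv2.imwrite(f"pics/{n}0.png",s["pixels"][:,:,::-1])
    print(n,np.round(s["intrinsics"],1).tolist(),np.round(s["extrinsics"],3).tolist())
pickle.dump(d,open("s.pkl","wb"))
o=ctrl.observe();print(o["tcp_pos"],o["ee_rot"],o["width"],ctrl.hold_point_z)
E
```

```text
side [[443.1, 0.0, 319.3], [0.0, 443.1, 228.9], [0.0, 0.0, 1.0]] [[-0.997, -0.074, 0.01, 0.503], [-0.054, 0.624, -0.779, -0.01], [0.052, -0.778, -0.627, 1.195], [0.0, 0.0, 0.0, 1.0]]
top [[466.4, 0.0, 318.6], [0.0, 466.4, 243.2], [0.0, 0.0, 1.0]] [[-0.014, -1.0, -0.002, 0.059], [-0.998, 0.014, -0.065, 0.485], [0.065, 0.002, -0.998, 1.175], [0.0, 0.0, 0.0, 1.0]]
[ 0.24597977 -0.57393944  0.23027627] [ 9.79587928e-01  2.01014053e-01 -5.81881655e-05 -9.15886230e-04] 0.08488013262310977 0.0187
```

View pics/top0.png

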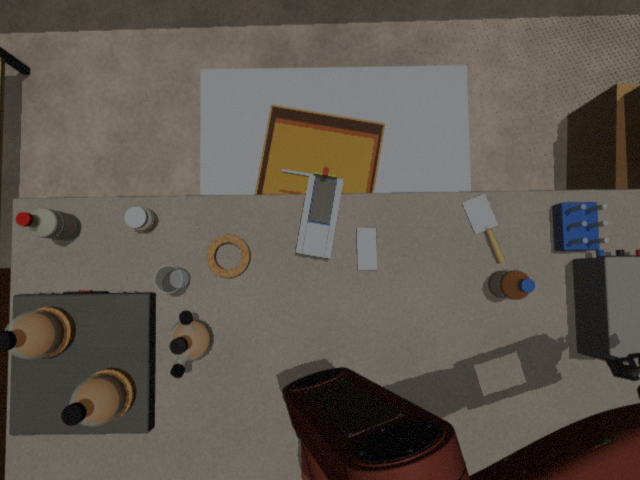

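View pics/side0.png

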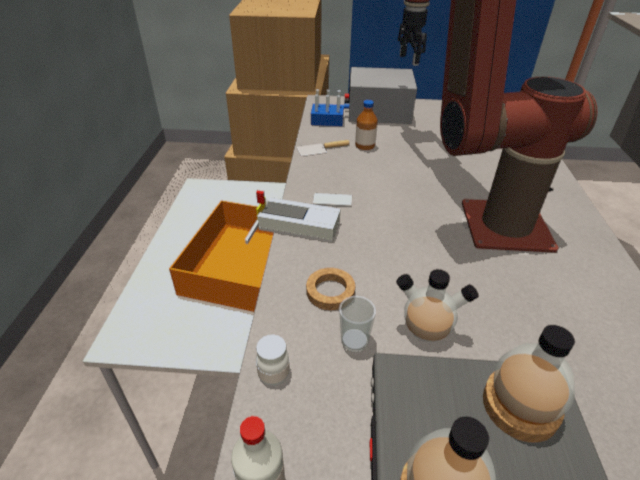

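The top view shows the tray around (320,215), with its mouth at the bench edge, the red grip at about (325,171) and the gate rail extending left. The bin is beyond it, and the fresh plate is at (367,249). I'll enlarge to read the corners.

Run:
```python
import pickle,cv2,numpy as np
d=pickle.load(open("s.pkl","rb"))
a=d["top"]["pixels"][155:265,270:385,::-1]; b=d["side"]["pixels"][180:245,240:360,::-1]
cv2.imwrite("pics/c1.png",cv2.resize(a,(575,550),interpolation=cv2.INTER_CUBIC))
cv2.imwrite("pics/c2.png",cv2.resize(b,(720,390),interpolation=cv2.INTER_CUBIC))
```

```text
(no output)
```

View pics/c1.png

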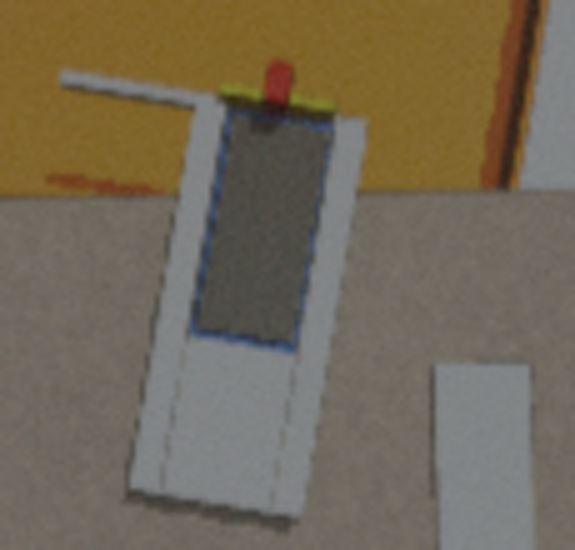

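View pics/c2.png

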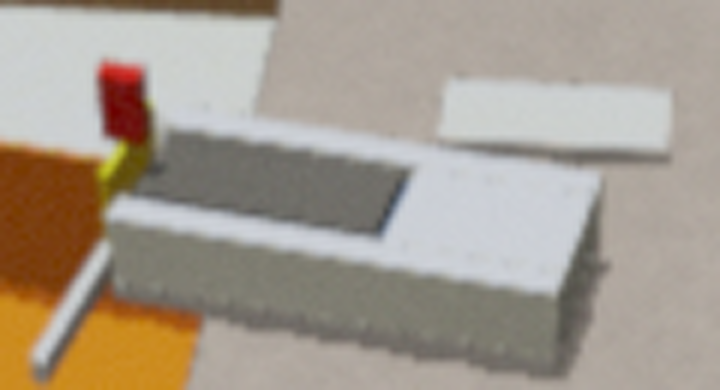

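The crops show the tray top corners: top crop rear (133,490) and (290,517), front (195,98) and (366,119); side crop rear (600,175) and (557,295), front near (107,208). The red grip top is at about (279,62) in the top crop and (122,66) in the side crop. Next I'll fit the tray pose.

```bash
cat > h.py <<'E'
import numpy as np
from scipy.spatial.transform import Rotation as R
def proj(s,P):
    c=np.asarray(P)@s["extrinsics"][:3,:3].T+s["extrinsics"][:3,3]
    p=c@np.asarray(s["intrinsics"]).T; return p[:,:2]/p[:,2:]
def tray(p,P):  # tray xyz mm -> world
    P=np.asarray(P,float)/1000; c,s=np.cos(p[2]),np.sin(p[2])
    return np.c_[p[0]+c*P[:,0]-s*P[:,1],p[1]+s*P[:,0]+c*P[:,1],P[:,2]]
E
python3 - <<'E'
import pickle,numpy as np
from h import *
from scipy.optimize import least_squares
d=pickle.load(open("s.pkl","rb"))
T=[[-100,44,45],[-100,-44,45],[100,44,45],[100,-44,45]]
tp=(np.array([[133,490],[290,517],[195,98],[366,119]])+.5)/5-.5+[270,155]
S=[[-100,-44,45],[-100,44,45],[100,44,45]]
sp=(np.array([[600,175],[557,295],[107,208]])+.5)/6-.5+[240,180]
gt=(np.array([279,62])+.5)/5-.5+[270,155]; gs=(np.array([122,66])+.5)/6-.5+[240,180]
def f(p):
    g=p[3]*1000
    return np.r_[(proj(d["top"],tray(p,T))-tp).ravel(),(proj(d["side"],tray(p,S))-sp).ravel(),
     (proj(d["top"],tray(p,[[114.5,g,94]]))-gt).ravel(),(proj(d["side"],tray(p,[[104.5,g,94]]))-gs).ravel()]
r=least_squares(f,[.5,0,0,0]);print(r.x,np.degrees(r.x[2]));print(np.round(f(r.x),1))
pickle.dump(r.x,open("t.pkl","wb"))
p=r.x
for n,P in dict(grip=[104.5,1e3*p[3],80],mouth=[100,0,35],open=[104.5,75,80],plate=[40,0,45]).items(): print(n,tray(p,[P]))
E
```

```text
[ 0.55343311  0.05040622 -0.18671412  0.00329284] -10.697931257308225
[-1.6 -0.8  1.9 -0.1 -0.  -0.7  0.3  1.1  0.9 -0.1  0.3 -0.  -0.1  1.4
  0.4 -0.8  0.   0.5]
grip [[0.65672811 0.03424338 0.08      ]]
mouth [[0.65169506 0.03184311 0.035     ]]
open [[0.67003919 0.10470423 0.08      ]]
plate [[0.59273789 0.04298098 0.045     ]]
```

```bash
cat > fit.py <<'E'
import pickle,numpy as np
from h import *
from scipy.optimize import least_squares
d=pickle.load(open("s.pkl","rb"))
T=[[-100,44,45],[-100,-44,45],[100,44,45],[100,-44,45]]
tp=(np.array([[129,490],[302,519],[195,98],[366,119]])+.5)/5-.5+[270,155]
S=[[-100,-44,45],[-100,44,45],[100,44,45]]
sp=(np.array([[600,175],[557,295],[107,208]])+.5)/6-.5+[240,180]
gt=(np.array([279,62])+.5)/5-.5+[270,155]; gs=(np.array([122,66])+.5)/6-.5+[240,180]
def f(p):
    g=p[3]*1000
    return np.r_[(proj(d["top"],tray(p,T))-tp).ravel(),(proj(d["side"],tray(p,S))-sp).ravel(),
     (proj(d["top"],tray(p,[[114.5,g,94]]))-gt).ravel(),(proj(d["side"],tray(p,[[104.5,g,94]]))-gs).ravel()]
r=least_squares(f,[.5,0,0,0]);print(r.x,np.degrees(r.x[2]));print(np.round(f(r.x),1))
pickle.dump(r.x,open("t.pkl","wb"))
E
cat >> h.py <<'E'
def where():
    import pickle; from cell import ctrl
    p=pickle.load(open("t.pkl","rb")); o=ctrl.observe(); q=o["tcp_pos"]
    c,s=np.cos(p[2]),np.sin(p[2]); dx,dy=q[0]-p[0],q[1]-p[1]
    M=R.from_quat(o["ee_rot"]).as_matrix()
    print("t",o["t"],"tray mm",np.round(1e3*np.array([c*dx+s*dy,-s*dx+c*dy,q[2]]),1),"toolx yaw - tray",np.degrees(np.arctan2(M[1,0],M[0,0])-p[2]),"toolz",M[:,2].round(3),"F",np.round(o["ft_force"],2))
E
python3 fit.py; python3 -c "from h import *;where()"
```

```text
[ 0.55333518  0.04966415 -0.18036478  0.00333578] -10.334140439761416
[-0.2 -0.6  0.1 -0.5 -0.  -0.6  0.3  1.   0.9 -0.4  0.5 -0.3  0.   1.4
  0.4 -0.8  0.   0.4]
t 0.1 tray mm [-190.5 -668.6  230.3] toolx yaw - tray 33.52666581541229 toolz [-0.     0.002 -1.   ] F [0.18 0.67 0.17]
```

>>> send_rows --rows '[{"az": 0.117},{"az": 0.117},{"az": 0.117},{"az": 0.117},{"az": 0.117}]'

```text
$.rows[0]: bad value
```

>>> send_rows --rows '[{"x": 16,"y": -37},{"x": 16,"y": -37},{"x": 16,"y": -37},{"x": 16,"y": -37},{"x": 16,"y": -37},{"x": 16,"y": -37},{"x": 16,"y": -37},{"x": 16,"y": -37},{"x": 16,"y": -37},{"x": 16,"y": -37},{"x": 16,"y": -37},{"x": 16,"y": -37},{"x": 16,"y": -37},{"x": 16,"y": -37},{"x": 16,"y": -37},{"x": 16,"y": -37},{"x": 16,"y": -37},{"x": 16,"y": -37}]'

```text
$.rows[0]: bad value
```

Run:
```python
from h import *;from cell import cams;import cv2,pickle
where()
s=cams.snapshot("wrist");cv2.imwrite("pics/w1.png",s["pixels"][:,:,::-1]);pickle.dump(s,open("w1.pkl","wb"))
p=pickle.load(open("t.pkl","rb"))
print(proj(s,tray(p,[[100,44,45],[100,-44,45],[-100,44,45],[-19,28,45],[-19,-28,45],[114.5,3.3,94],[94.5,3.3,94]])).round(1))
```

```text
t 0.1 tray mm [-190.5 -668.6  230.3] toolx yaw - tray 33.52666581541229 toolz [-0.     0.002 -1.   ] F [0.18 0.67 0.17]
[[ -736.8 -1299.3]
 [ -500.4 -1089.8]
 [ -737.2  -675.9]
 [ -697.5  -864.7]
 [ -565.7  -763. ]
 [ -973.1 -1772.4]
 [ -965.3 -1654.2]]
```

View pics/w1.png

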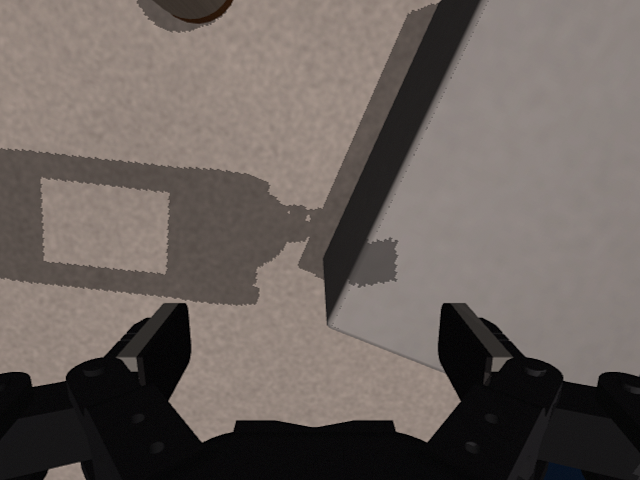

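Both moves were refused, so the wrist picture only shows the start position, near the grey box. A row probably needs all six numbers.

>>> send_rows --rows '[{"x": 0,"y": 0,"z": 0,"ax": 0,"ay": 0,"az": 0.117},{"x": 0,"y": 0,"z": 0,"ax": 0,"ay": 0,"az": 0.117},{"x": 0,"y": 0,"z": 0,"ax": 0,"ay": 0,"az": 0.117},{"x": 0,"y": 0,"z": 0,"ax": 0,"ay": 0,"az": 0.117},{"x": 0,"y": 0,"z": 0,"ax": 0,"ay": 0,"az": 0.117}]'

```text
t: 0.57
tcp_pos: [0.246, -0.5742, 0.2308]
ee_rot: [0.996, -0.093, -0.0, -0.0]
ft_force: [-0.0, 0.7, 0.5]
width: 0.0856
finger_force: 0.0
```

>>> send_rows --rows '[{"x": 16,"y": -37,"z": 0,"ax": 0,"ay": 0,"az": 0},{"x": 16,"y": -37,"z": 0,"ax": 0,"ay": 0,"az": 0},{"x": 16,"y": -37,"z": 0,"ax": 0,"ay": 0,"az": 0},{"x": 16,"y": -37,"z": 0,"ax": 0,"ay": 0,"az": 0},{"x": 16,"y": -37,"z": 0,"ax": 0,"ay": 0,"az": 0},{"x": 16,"y": -37,"z": 0,"ax": 0,"ay": 0,"az": 0},{"x": 16,"y": -37,"z": 0,"ax": 0,"ay": 0,"az": 0},{"x": 16,"y": -37,"z": 0,"ax": 0,"ay": 0,"az": 0},{"x": 16,"y": -37,"z": 0,"ax": 0,"ay": 0,"az": 0},{"x": 16,"y": -37,"z": 0,"ax": 0,"ay": 0,"az": 0},{"x": 16,"y": -37,"z": 0,"ax": 0,"ay": 0,"az": 0},{"x": 16,"y": -37,"z": 0,"ax": 0,"ay": 0,"az": 0},{"x": 16,"y": -37,"z": 0,"ax": 0,"ay": 0,"az": 0},{"x": 16,"y": -37,"z": 0,"ax": 0,"ay": 0,"az": 0},{"x": 16,"y": -37,"z": 0,"ax": 0,"ay": 0,"az": 0},{"x": 16,"y": -37,"z": 0,"ax": 0,"ay": 0,"az": 0},{"x": 16,"y": -37,"z": 0,"ax": 0,"ay": 0,"az": 0},{"x": 6,"y": -30,"z": 0,"ax": 0,"ay": 0,"az": 0},{"x": 0,"y": 0,"z": 0,"ax": 0,"ay": 0,"az": 0}]'

```text
t: 2.15
tcp_pos: [0.6389, 0.0297, 0.2305]
ee_rot: [0.996, -0.087, -0.0, -0.001]
ft_force: [0.2, -0.4, 0.1]
width: 0.0853
finger_force: 0.0
```

Run:
```python
from h import *;from cell import cams;import cv2,pickle
where()
s=cams.snapshot("wrist");cv2.imwrite("pics/w2.png",s["pixels"][:,:,::-1]);pickle.dump(s,open("w1.pkl","wb"))
p=pickle.load(open("t.pkl","rb"))
print(proj(s,tray(p,[[100,44,45],[100,-44,45],[-100,44,45],[-19,28,45],[-19,-28,45],[114.5,3.3,94],[94.5,3.3,94]])).round(1))
```

```text
t 2.15 tray mm [ 87.8  -4.3 230.5] toolx yaw - tray 0.2996963215074377 toolz [-0.     0.002 -1.   ] F [ 0.19 -0.43  0.1 ]
[[254.7 199.2]
 [365.  199.8]
 [261.8 414.1]
 [277.5 334.7]
 [341.7 335. ]
 [304.  190. ]
 [304.  219. ]]
```

View pics/w2.png

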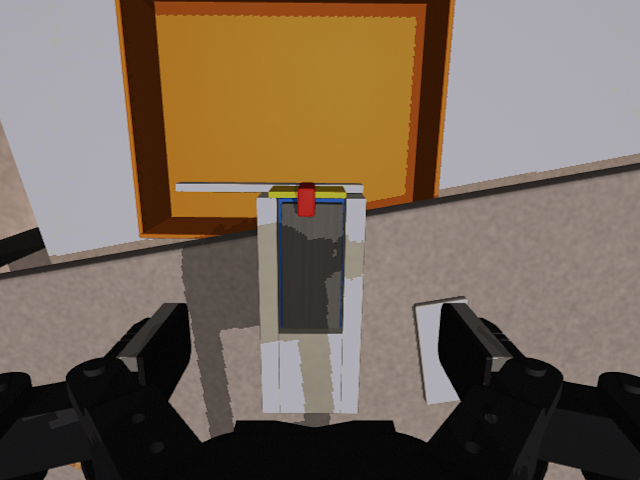

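The wrist view shows the tray mouth corners at (257,196) and (365,197), and the red grip at u 299–315, v 184–215. That agrees with the fit to about 2 mm (tray shifts +2 in x, gate ≈ 1.5 mm). Next I descend around the grip.

>>> send_rows --rows '[{"x": 19,"y": -6,"z": 10,"ax": 0,"ay": 0,"az": 0},{"x": 0,"y": 0,"z": 30,"ax": 0,"ay": 0,"az": 0},{"x": 0,"y": 0,"z": 30,"ax": 0,"ay": 0,"az": 0},{"x": 0,"y": 0,"z": 30,"ax": 0,"ay": 0,"az": 0},{"x": 0,"y": 0,"z": 30,"ax": 0,"ay": 0,"az": 0},{"x": 0,"y": 0,"z": 23,"ax": 0,"ay": 0,"az": 0},{"x": 0,"y": 0,"z": 10,"ax": 0,"ay": 0,"az": 0},{"x": 0,"y": 0,"z": 0,"ax": 0,"ay": 0,"az": 0}]'

```text
t: 2.87
tcp_pos: [0.6546, 0.0255, 0.0647]
ee_rot: [0.996, -0.091, -0.003, 0.0]
ft_force: [0.3, 0.1, -1.0]
width: 0.0855
finger_force: 0.0
```

Run:
```python
import pickle,numpy as np
p=pickle.load(open("t.pkl","rb")); p[0]+=.002*np.cos(p[2]); p[1]+=.002*np.sin(p[2]); pickle.dump(p,open("t.pkl","wb"))
from h import *;where()
```

```text
t 2.8667 tray mm [101.9  -5.6  64.7] toolx yaw - tray -0.056341270668287036 toolz [-0.007  0.    -1.   ] F [ 0.25  0.13 -0.96]
```

>>> send_rows --rows '[{"x": 0,"y": 0,"z": 0,"ax": 0,"ay": 0,"az": 0},{"x": 0,"y": 0,"z": 0,"ax": 0,"ay": 0,"az": 0},{"x": 0,"y": 0,"z": 0,"ax": 0,"ay": 0,"az": 0},{"x": 0,"y": 0,"z": 0,"ax": 0,"ay": 0,"az": 0},{"x": 0,"y": 0,"z": 0,"ax": 0,"ay": 0,"az": 0},{"x": 0,"y": 0,"z": 0,"ax": 0,"ay": 0,"az": 0},{"x": 0,"y": 0,"z": 0,"ax": 0,"ay": 0,"az": 0},{"x": 0,"y": 0,"z": 0,"ax": 0,"ay": 0,"az": 0}]' --hand 1 --newtons 25

```text
t: 3.53
tcp_pos: [0.6587, 0.0289, 0.0697]
ee_rot: [0.996, -0.09, 0.001, -0.002]
ft_force: [1.7, 8.3, 3.2]
width: 0.0117
finger_force: 30.1
```

```bash
python3 -c "from h import *;where()"
```

```text
t 3.5333 tray mm [105.4  -1.5  69.7] toolx yaw - tray 0.03374667889858814 toolz [ 0.003  0.003 -1.   ] F [1.73 8.26 3.24]
```

>>> send_rows --rows '[{"x": 0,"y": -10,"z": 0,"ax": 0,"ay": 0,"az": 0},{"x": 0,"y": -10,"z": 0,"ax": 0,"ay": 0,"az": 0},{"x": 0,"y": -10,"z": 0,"ax": 0,"ay": 0,"az": 0},{"x": 0,"y": -10,"z": 0,"ax": 0,"ay": 0,"az": 0},{"x": 0,"y": -10,"z": 0,"ax": 0,"ay": 0,"az": 0},{"x": 0,"y": -10,"z": 0,"ax": 0,"ay": 0,"az": 0},{"x": 0,"y": -10,"z": 0,"ax": 0,"ay": 0,"az": 0},{"x": 0,"y": 0,"z": 0,"ax": 0,"ay": 0,"az": 0},{"x": 0,"y": 0,"z": 0,"ax": 0,"ay": 0,"az": 0},{"x": 0,"y": 0,"z": 0,"ax": 0,"ay": 0,"az": 0}]'

```text
t: 4.37
tcp_pos: [0.6711, 0.096, 0.0697]
ee_rot: [0.996, -0.09, 0.001, -0.0]
ft_force: [0.3, 1.8, 6.1]
width: 0.0112
finger_force: 30.5
```

```bash
python3 -c "from h import *;where()"
```

```text
t 4.3667 tray mm [105.5  66.7  69.7] toolx yaw - tray 0.039570715019803464 toolz [ 0.002  0.    -1.   ] F [0.33 1.82 6.12]
```

>>> send_rows --rows '[{"x": 0,"y": -2,"z": 0,"ax": 0,"ay": 0,"az": 0},{"x": 0,"y": -2,"z": 0,"ax": 0,"ay": 0,"az": 0},{"x": 0,"y": -2,"z": 0,"ax": 0,"ay": 0,"az": 0},{"x": 0,"y": 0,"z": 0,"ax": 0,"ay": 0,"az": 0},{"x": 0,"y": 0,"z": 0,"ax": 0,"ay": 0,"az": 0},{"x": 0,"y": 0,"z": 0,"ax": 0,"ay": 0,"az": 0}]'

```text
t: 4.87
tcp_pos: [0.6721, 0.1012, 0.0697]
ee_rot: [0.996, -0.09, 0.001, 0.0]
ft_force: [0.0, 0.4, 5.7]
width: 0.0111
finger_force: 30.6
```

```bash
python3 -c "from h import *;where()"
```

```text
t 4.8667 tray mm [105.6  72.   69.7] toolx yaw - tray 0.009053298163808487 toolz [ 0.002 -0.    -1.   ] F [0.   0.39 5.69]
```

>>> send_rows --rows '[{"x": 0,"y": -2,"z": 0,"ax": 0,"ay": 0,"az": 0},{"x": 0,"y": -2,"z": 0,"ax": 0,"ay": 0,"az": 0},{"x": 0,"y": 0,"z": 0,"ax": 0,"ay": 0,"az": 0},{"x": 0,"y": 0,"z": 0,"ax": 0,"ay": 0,"az": 0},{"x": 0,"y": 0,"z": 0,"ax": 0,"ay": 0,"az": 0}]'

```text
t: 5.28
tcp_pos: [0.6724, 0.103, 0.0697]
ee_rot: [0.996, -0.09, 0.001, 0.001]
ft_force: [-1.8, -5.7, 8.4]
width: 0.0113
finger_force: 30.8
```

```bash
python3 -c "from h import *;where()"
```

```text
t 5.2833 tray mm [105.6  73.9  69.7] toolx yaw - tray -0.014105068709990516 toolz [ 0.001 -0.003 -1.   ] F [-1.85 -5.73  8.43]
```

The gate is at its open stop (TCP y 73.9 corresponds to 75). Next: release, rise and go over the plate with the fingers shut.

>>> send_rows --rows '[{"x": 0,"y": 0,"z": 0,"ax": 0,"ay": 0,"az": 0},{"x": 0,"y": 0,"z": 0,"ax": 0,"ay": 0,"az": 0},{"x": 0,"y": 0,"z": 0,"ax": 0,"ay": 0,"az": 0},{"x": 0,"y": 0,"z": -10,"ax": 0,"ay": 0,"az": 0},{"x": 0,"y": 0,"z": -25,"ax": 0,"ay": 0,"az": 0},{"x": 0,"y": 0,"z": -25,"ax": 0,"ay": 0,"az": 0},{"x": 0,"y": 0,"z": 0,"ax": 0,"ay": 0,"az": 0}]' --hand -0.2

```text
t: 5.87
tcp_pos: [0.6754, 0.1057, 0.1352]
ee_rot: [0.996, -0.09, 0.005, -0.001]
ft_force: [1.6, -0.1, 1.3]
width: 0.0513
finger_force: 0.0
```

>>> send_rows --rows '[{"x": -15,"y": 12,"z": 0,"ax": 0,"ay": 0,"az": 0},{"x": -15,"y": 13,"z": 0,"ax": 0,"ay": 0,"az": 0},{"x": -15,"y": 13,"z": 0,"ax": 0,"ay": 0,"az": 0},{"x": -15,"y": 13,"z": 0,"ax": 0,"ay": 0,"az": 0},{"x": -15,"y": 13,"z": 0,"ax": 0,"ay": 0,"az": 0},{"x": -14,"y": 13,"z": 0,"ax": 0,"ay": 0,"az": 0},{"x": 0,"y": 0,"z": 30,"ax": 0,"ay": 0,"az": 0},{"x": 0,"y": 0,"z": 25,"ax": 0,"ay": 0,"az": 0},{"x": 0,"y": 0,"z": 0,"ax": 0,"ay": 0,"az": 0},{"x": 0,"y": 0,"z": 0,"ax": 0,"ay": 0,"az": 0},{"x": 0,"y": 0,"z": 0,"ax": 0,"ay": 0,"az": 0},{"x": 0,"y": 0,"z": 0,"ax": 0,"ay": 0,"az": 0}]' --hand 1

```text
t: 6.87
tcp_pos: [0.5721, 0.0456, 0.0753]
ee_rot: [0.996, -0.09, 0.002, -0.0]
ft_force: [-0.3, -0.4, 0.3]
width: -0.0001
finger_force: 0.0
```

```bash
python3 -c "from h import *;where()"
```

```text
t 6.8667 tray mm [17.2 -0.7 75.3] toolx yaw - tray 0.032090205946777896 toolz [ 0.003 -0.    -1.   ] F [-0.33 -0.37  0.32]
```

>>> send_rows --rows '[{"x": 0,"y": 0,"z": 12,"ax": 0,"ay": 0,"az": 0},{"x": 0,"y": 0,"z": 10,"ax": 0,"ay": 0,"az": 0},{"x": 0,"y": 0,"z": 4,"ax": 0,"ay": 0,"az": 0},{"x": 0,"y": 0,"z": 1,"ax": 0,"ay": 0,"az": 0},{"x": 0,"y": 0,"z": 0,"ax": 0,"ay": 0,"az": 0},{"x": 0,"y": 0,"z": 0,"ax": 0,"ay": 0,"az": 0},{"x": 0,"y": 0,"z": 0,"ax": 0,"ay": 0,"az": 0}]'

```text
t: 7.45
tcp_pos: [0.5707, 0.0454, 0.0465]
ee_rot: [0.996, -0.09, 0.0, -0.0]
ft_force: [0.5, 0.1, -0.0]
width: 0.0
finger_force: 0.0
```

>>> send_rows --rows '[{"x": 0,"y": 0,"z": 1,"ax": 0,"ay": 0,"az": 0},{"x": 0,"y": 0,"z": 0,"ax": 0,"ay": 0,"az": 0},{"x": 0,"y": 0,"z": 0,"ax": 0,"ay": 0,"az": 0}]'

```text
t: 7.7
tcp_pos: [0.5705, 0.0454, 0.0454]
ee_rot: [0.996, -0.09, 0.0, -0.0]
ft_force: [-0.1, -0.9, 0.2]
width: 0.0003
finger_force: 0.0
```

>>> send_rows --rows '[{"x": 0,"y": 0,"z": 0.6,"ax": 0,"ay": 0,"az": 0},{"x": 0,"y": 0,"z": 0,"ax": 0,"ay": 0,"az": 0},{"x": 0,"y": 0,"z": 0,"ax": 0,"ay": 0,"az": 0}]'

```text
t: 7.95
tcp_pos: [0.5705, 0.0454, 0.0447]
ee_rot: [0.996, -0.09, 0.0, 0.0]
ft_force: [-0.2, 0.8, 1.2]
width: -0.0001
finger_force: 0.0
```

>>> send_rows --rows '[{"x": 0,"y": 0,"z": 0.5,"ax": 0,"ay": 0,"az": 0},{"x": 0,"y": 0,"z": 0,"ax": 0,"ay": 0,"az": 0},{"x": 0,"y": 0,"z": 0,"ax": 0,"ay": 0,"az": 0}]'

```text
t: 8.2
tcp_pos: [0.5706, 0.0454, 0.0445]
ee_rot: [0.996, -0.09, 0.0, 0.0]
ft_force: [-0.6, 0.7, 2.7]
width: 0.0003
finger_force: 1.6
```

>>> send_rows --rows '[{"x": 0,"y": 0,"z": 1,"ax": 0,"ay": 0,"az": 0},{"x": 0,"y": 0,"z": 0,"ax": 0,"ay": 0,"az": 0},{"x": 0,"y": 0,"z": 0,"ax": 0,"ay": 0,"az": 0}]'

```text
t: 8.45
tcp_pos: [0.5706, 0.0454, 0.0441]
ee_rot: [0.996, -0.09, -0.0, 0.0]
ft_force: [-4.1, -0.7, 8.2]
width: 0.0001
finger_force: 4.3
```

>>> send_rows --rows '[{"x": 0,"y": 0,"z": 0.5,"ax": 0,"ay": 0,"az": 0},{"x": 0,"y": 0,"z": 0,"ax": 0,"ay": 0,"az": 0},{"x": 0,"y": 0,"z": 0,"ax": 0,"ay": 0,"az": 0}]'

```text
t: 8.7
tcp_pos: [0.5707, 0.0454, 0.0439]
ee_rot: [0.996, -0.09, 0.0, 0.0]
ft_force: [-5.3, -0.7, 11.0]
width: 0.0002
finger_force: 5.4
```

>>> send_rows --rows '[{"x": 2,"y": 0,"z": -0.03,"ax": 0,"ay": 0,"az": 0},{"x": 3,"y": 0,"z": -0.05,"ax": 0,"ay": 0,"az": 0},{"x": 3,"y": 0,"z": -0.05,"ax": 0,"ay": 0,"az": 0},{"x": 3,"y": 0,"z": -0.05,"ax": 0,"ay": 0,"az": 0}]'

```text
t: 9.03
tcp_pos: [0.5818, 0.0437, 0.0442]
ee_rot: [0.996, -0.09, 0.0, -0.0]
ft_force: [-4.4, 1.3, 10.8]
width: -0.0002
finger_force: 5.4
```

```bash
python3 -c "from h import *;where()"
```

```text
t 9.0333 tray mm [27.1 -0.8 44.2] toolx yaw - tray 0.016876603674371923 toolz [ 0.001  0.    -1.   ] F [-4.37  1.33 10.79]
```

>>> send_rows --rows '[{"x": 3,"y": 0,"z": -0.05,"ax": 0,"ay": 0,"az": 0},{"x": 3,"y": 0,"z": -0.04,"ax": 0,"ay": 0,"az": 0},{"x": 3,"y": 0,"z": -0.04,"ax": 0,"ay": 0,"az": 0},{"x": 3,"y": 0,"z": -0.04,"ax": 0,"ay": 0,"az": 0},{"x": 3,"y": 0,"z": -0.04,"ax": 0,"ay": 0,"az": 0}]'

```text
t: 9.45
tcp_pos: [0.5966, 0.0409, 0.0445]
ee_rot: [0.996, -0.09, 0.0, -0.0]
ft_force: [-3.8, 0.3, 11.3]
width: -0.0002
finger_force: 5.4
```

Run:
```python
from h import *;from cell import cams;import cv2
where()
s=cams.snapshot("wrist")["pixels"];t=cams.snapshot("top")["pixels"]
a=cv2.resize(t[155:265,270:385],(418,400),interpolation=cv2.INTER_CUBIC)
cv2.imwrite("pics/w3.png",np.hstack([a,cv2.resize(s[100:,140:500],(379,400))])[:,:,::-1])
```

```text
t 9.45 tray mm [42.1 -0.8 44.5] toolx yaw - tray 0.015125318551154744 toolz [ 0.001  0.    -1.   ] F [-3.79  0.33 11.33]
```

View pics/w3.png

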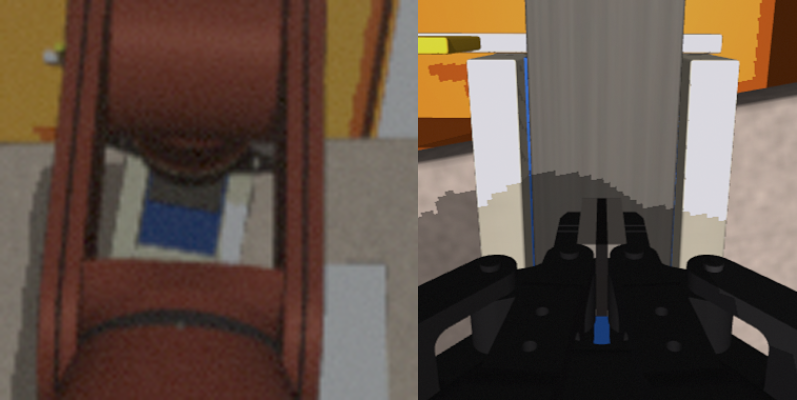

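The plate is following the finger: blue deck is exposed behind it at (180,228), and the plate extends past the mouth in the wrist crop, clear of the gate. I'll continue.

>>> send_rows --rows '[{"x": 3,"y": 0,"z": -0.03,"ax": 0,"ay": 0,"az": 0},{"x": 3,"y": 0,"z": -0.03,"ax": 0,"ay": 0,"az": 0},{"x": 3,"y": 0,"z": -0.03,"ax": 0,"ay": 0,"az": 0},{"x": 3,"y": 0,"z": -0.03,"ax": 0,"ay": 0,"az": 0},{"x": 3,"y": 0,"z": -0.02,"ax": 0,"ay": 0,"az": 0},{"x": 3,"y": 0,"z": -0.02,"ax": 0,"ay": 0,"az": 0}]'

```text
t: 10.05
tcp_pos: [0.6144, 0.0377, 0.0448]
ee_rot: [0.996, -0.09, 0.0, -0.0]
ft_force: [-4.9, 0.8, 11.1]
width: -0.0
finger_force: 5.5
```

>>> send_rows --rows '[{"x": 3,"y": 0,"z": -0.02,"ax": 0,"ay": 0,"az": 0},{"x": 3,"y": 0,"z": -0.02,"ax": 0,"ay": 0,"az": 0},{"x": 3,"y": 0,"z": -0.02,"ax": 0,"ay": 0,"az": 0},{"x": 3,"y": 0,"z": -0.02,"ax": 0,"ay": 0,"az": 0},{"x": 3,"y": 0,"z": -0.01,"ax": 0,"ay": 0,"az": 0},{"x": 3,"y": 0,"z": -0.01,"ax": 0,"ay": 0,"az": 0}]'

```text
t: 10.55
tcp_pos: [0.6321, 0.0345, 0.0449]
ee_rot: [0.996, -0.09, 0.0, -0.0]
ft_force: [-4.6, 0.8, 10.6]
width: -0.0001
finger_force: 5.4
```

```bash
python3 -c "from h import *;where()"
```

```text
t 10.55 tray mm [78.2 -0.8 44.9] toolx yaw - tray 0.014011111076711134 toolz [ 0.001  0.    -1.   ] F [-4.56  0.77 10.63]
```

>>> send_rows --rows '[{"x": 3,"y": 0,"z": 0,"ax": 0,"ay": 0,"az": 0},{"x": 3,"y": 0,"z": 0,"ax": 0,"ay": 0,"az": 0},{"x": 3,"y": 0,"z": 0,"ax": 0,"ay": 0,"az": 0},{"x": 3,"y": 0,"z": 0,"ax": 0,"ay": 0,"az": 0}]'

```text
t: 10.88
tcp_pos: [0.644, 0.0323, 0.045]
ee_rot: [0.996, -0.09, 0.0, -0.0]
ft_force: [-5.2, 1.5, 11.1]
width: 0.0001
finger_force: 5.8
```

>>> send_rows --rows '[{"x": 1,"y": 0,"z": 0,"ax": 0,"ay": 0,"az": 0},{"x": 0,"y": 0,"z": 0,"ax": 0,"ay": 0,"az": 0},{"x": -5,"y": 0,"z": -35,"ax": 0,"ay": 0,"az": 0},{"x": -20,"y": 0,"z": -35,"ax": 0,"ay": 0,"az": 0},{"x": -30,"y": 0,"z": -20,"ax": 0,"ay": 0,"az": 0},{"x": 0,"y": 0,"z": 0,"ax": 0,"ay": 0,"az": 0},{"x": 0,"y": 0,"z": 0,"ax": 0,"ay": 0,"az": 0},{"x": 0,"y": 0,"z": 0,"ax": 0,"ay": 0,"az": 0},{"x": 0,"y": 0,"z": 0,"ax": 0,"ay": 0,"az": 0},{"x": 0,"y": 0,"z": 0,"ax": 0,"ay": 0,"az": 0}]'

```text
t: 11.72
tcp_pos: [0.5899, 0.0416, 0.1316]
ee_rot: [0.996, -0.09, -0.001, 0.0]
ft_force: [0.0, -0.7, -0.4]
width: 0.0002
finger_force: 0.0
```

Run:
```python
from h import *;from cell import cams;import cv2
where()
s=cams.snapshot("wrist")["pixels"];t=cams.snapshot("side")["pixels"]
cv2.imwrite("pics/w4.png",np.hstack([cv2.resize(s,(400,300)),cv2.resize(t[150:330,130:370],(400,300))])[:,:,::-1])
```

```text
t 11.7167 tray mm [ 35.5  -1.3 131.6] toolx yaw - tray -0.006926295441923997 toolz [-0.002  0.    -1.   ] F [ 0.03 -0.7  -0.41]
```

View pics/w4.png

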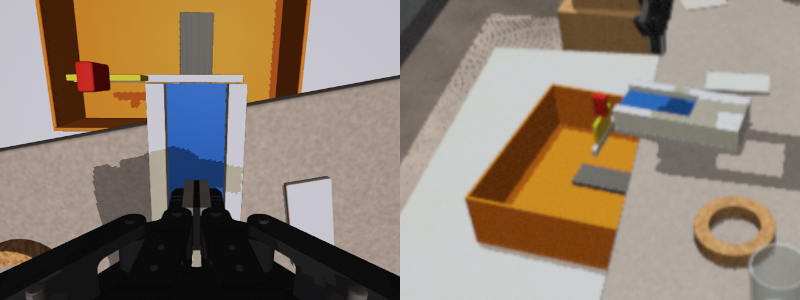

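The plate lies flat in the bin (side crop (600,178)) and the gate is still open at (95,77). Now I regrasp the grip.

>>> send_rows --rows '[{"x": 14,"y": -15,"z": 0,"ax": 0,"ay": 0,"az": 0},{"x": 14,"y": -15,"z": 0,"ax": 0,"ay": 0,"az": 0},{"x": 14,"y": -15,"z": 0,"ax": 0,"ay": 0,"az": 0},{"x": 14,"y": -15,"z": 0,"ax": 0,"ay": 0,"az": 0},{"x": 14,"y": -15,"z": 0,"ax": 0,"ay": 0,"az": 0},{"x": 0,"y": 0,"z": 0,"ax": 0,"ay": 0,"az": 0},{"x": 0,"y": 0,"z": 0,"ax": 0,"ay": 0,"az": 0},{"x": 0,"y": 0,"z": 0,"ax": 0,"ay": 0,"az": 0}]' --hand -0.3

```text
t: 12.48
tcp_pos: [0.6718, 0.1028, 0.1322]
ee_rot: [0.996, -0.09, -0.001, 0.0]
ft_force: [-0.2, -0.2, -0.0]
width: 0.0555
finger_force: 0.0
```

```bash
python3 -c "from h import *;where()"
```

```text
t 12.4833 tray mm [105.   73.5 132.2] toolx yaw - tray 0.016033283536263845 toolz [-0.002 -0.    -1.   ] F [-0.2  -0.24 -0.04]
```

>>> send_rows --rows '[{"x": 0,"y": 0,"z": 20,"ax": 0,"ay": 0,"az": 0},{"x": 0,"y": 0,"z": 20,"ax": 0,"ay": 0,"az": 0},{"x": 0,"y": 0,"z": 15,"ax": 0,"ay": 0,"az": 0},{"x": 0,"y": 0,"z": 7,"ax": 0,"ay": 0,"az": 0},{"x": 0,"y": 0,"z": 0,"ax": 0,"ay": 0,"az": 0},{"x": 0,"y": 0,"z": 0,"ax": 0,"ay": 0,"az": 0}]'

```text
t: 12.98
tcp_pos: [0.6722, 0.1028, 0.0712]
ee_rot: [0.996, -0.09, -0.0, 0.0]
ft_force: [0.3, 0.7, -0.4]
width: 0.0556
finger_force: 0.0
```

>>> send_rows --rows '[{"x": 0,"y": 0,"z": 0,"ax": 0,"ay": 0,"az": 0},{"x": 0,"y": 0,"z": 0,"ax": 0,"ay": 0,"az": 0},{"x": 0,"y": 0,"z": 0,"ax": 0,"ay": 0,"az": 0},{"x": 0,"y": 0,"z": 0,"ax": 0,"ay": 0,"az": 0},{"x": 0,"y": 0,"z": 0,"ax": 0,"ay": 0,"az": 0},{"x": 0,"y": 0,"z": 0,"ax": 0,"ay": 0,"az": 0},{"x": 0,"y": 0,"z": 0,"ax": 0,"ay": 0,"az": 0}]' --hand 1

```text
t: 13.57
tcp_pos: [0.6732, 0.1028, 0.0726]
ee_rot: [0.996, -0.09, 0.001, 0.0]
ft_force: [-1.5, -1.1, 6.4]
width: 0.0119
finger_force: 28.2
```

>>> send_rows --rows '[{"x": 0,"y": 8,"z": 0,"ax": 0,"ay": 0,"az": 0},{"x": 0,"y": 8,"z": 0,"ax": 0,"ay": 0,"az": 0},{"x": 0,"y": 8,"z": 0,"ax": 0,"ay": 0,"az": 0},{"x": 0,"y": 8,"z": 0,"ax": 0,"ay": 0,"az": 0},{"x": 0,"y": 8,"z": 0,"ax": 0,"ay": 0,"az": 0},{"x": 0,"y": 8,"z": 0,"ax": 0,"ay": 0,"az": 0},{"x": 0,"y": 8,"z": 0,"ax": 0,"ay": 0,"az": 0},{"x": 0,"y": 8,"z": 0,"ax": 0,"ay": 0,"az": 0},{"x": 0,"y": 4,"z": 0,"ax": 0,"ay": 0,"az": 0},{"x": 0,"y": 3,"z": 0,"ax": 0,"ay": 0,"az": 0},{"x": 0,"y": 2,"z": 0,"ax": 0,"ay": 0,"az": 0},{"x": 0,"y": 0,"z": 0,"ax": 0,"ay": 0,"az": 0},{"x": 0,"y": 0,"z": 0,"ax": 0,"ay": 0,"az": 0},{"x": 0,"y": 0,"z": 0,"ax": 0,"ay": 0,"az": 0}]'

```text
t: 14.73
tcp_pos: [0.6599, 0.0308, 0.0726]
ee_rot: [0.996, -0.09, 0.001, 0.0]
ft_force: [-2.4, -0.6, 7.3]
width: 0.0112
finger_force: 28.4
```

```bash
python3 -c "from h import *;where()"
```

```text
t 14.7333 tray mm [106.2   0.6  72.6] toolx yaw - tray 0.0005837180247664793 toolz [ 0.001 -0.    -1.   ] F [-2.41 -0.61  7.32]
```

Gate is at about 1.7 mm. I'll press on to the stop.

>>> send_rows --rows '[{"x": 0,"y": 2,"z": 0,"ax": 0,"ay": 0,"az": 0},{"x": 0,"y": 2,"z": 0,"ax": 0,"ay": 0,"az": 0},{"x": 0,"y": 0,"z": 0,"ax": 0,"ay": 0,"az": 0},{"x": 0,"y": 0,"z": 0,"ax": 0,"ay": 0,"az": 0},{"x": 0,"y": 0,"z": 0,"ax": 0,"ay": 0,"az": 0}]'

```text
t: 15.15
tcp_pos: [0.6595, 0.0289, 0.0726]
ee_rot: [0.996, -0.09, 0.001, -0.001]
ft_force: [-0.7, 5.0, 6.4]
width: 0.0112
finger_force: 28.3
```

```bash
python3 -c "from h import *;where()"
```

```text
t 15.15 tray mm [106.1  -1.4  72.6] toolx yaw - tray 0.0190083503487065 toolz [ 0.002  0.003 -1.   ] F [-0.71  5.05  6.44]
```

At the shut stop (5 N). Release and rise.

>>> send_rows --rows '[{"x": 0,"y": 0,"z": 0,"ax": 0,"ay": 0,"az": 0},{"x": 0,"y": 0,"z": 0,"ax": 0,"ay": 0,"az": 0},{"x": 0,"y": 0,"z": 0,"ax": 0,"ay": 0,"az": 0},{"x": 0,"y": 0,"z": 0,"ax": 0,"ay": 0,"az": 0},{"x": 0,"y": 0,"z": -10,"ax": 0,"ay": 0,"az": 0},{"x": 0,"y": 0,"z": -25,"ax": 0,"ay": 0,"az": 0},{"x": 0,"y": 0,"z": -35,"ax": 0,"ay": 0,"az": 0},{"x": 0,"y": 0,"z": -40,"ax": 0,"ay": 0,"az": 0},{"x": 0,"y": 0,"z": 0,"ax": 0,"ay": 0,"az": 0},{"x": 0,"y": 0,"z": 0,"ax": 0,"ay": 0,"az": 0},{"x": 0,"y": 0,"z": 0,"ax": 0,"ay": 0,"az": 0},{"x": 0,"y": 0,"z": 0,"ax": 0,"ay": 0,"az": 0}]' --hand -0.3

```text
t: 16.15
tcp_pos: [0.6577, 0.0273, 0.18]
ee_rot: [0.996, -0.09, -0.001, 0.0]
ft_force: [0.6, -0.1, -0.6]
width: 0.0554
finger_force: 0.0
```

Run:
```python
from h import *;from cell import cams;import cv2
where()
cv2.imwrite("pics/w5.png",cams.snapshot("wrist")["pixels"][:,:,::-1])
```

```text
t 16.15 tray mm [104.7  -3.3 180. ] toolx yaw - tray 0.0009478837824064189 toolz [-0.002  0.    -1.   ] F [ 0.58 -0.06 -0.63]
```

View pics/w5.png

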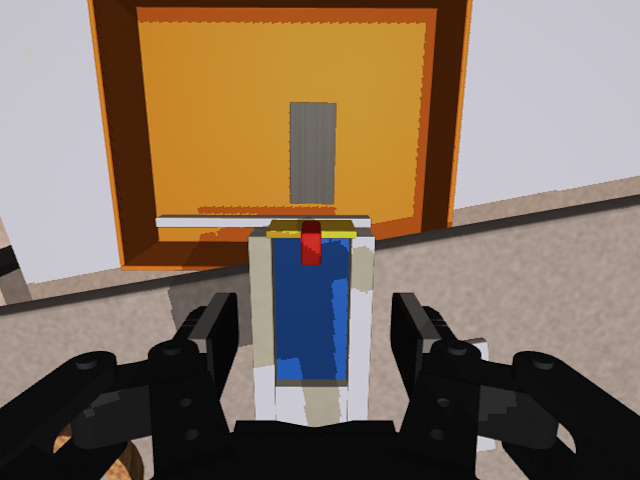

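The gate is shut, with the grip centred at (311,243) between the rails (250–375). The plate lies in the bin at (313,153) and the hand is clear.

```bash
python3 -c "
from cell import ctrl
print(ctrl.hand_in())"
```

```text
the job is handed in; nothing more can be done
None
```

I handed the job in at about 16 s of robot time: the spent plate lies in the waste bin, the gate is back at its shut stop, finger force on the plate read about 11 N at most, and no bystander was touched as far as I could see; the hand-in returned no verdict.

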